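# Lock out the paper punch, find its loose bolt and hold its cap open

### The arm

A 6-joint arm with a two-finger parallel gripper is mounted at the origin on the work surface. World frame = base frame: x ahead of the robot, y to its left, z up, the work surface at z = 0. Lengths are in mm, angles in rad, forces in N, time in s.
With the tool pointing down it reaches from about 350 to 875 mm from the base axis. Payload 4.2 kg.
Tool frame: the origin (TCP) lies midway between the tips of the shut fingers; the grasp point (between the pads) lies 19 mm behind it; y points along the fingers, x is the direction in which the jaws open and shut, and the axes are right-handed (so a half turn about y gives the same grasp; the last joint's range is limited). The gripper opens to 85 mm and grips with 20 to 120 N. Pads are 22 mm wide; open, the fingers measure 114 mm over their backs; the gripper's body (76 mm by 85 mm) begins 54 mm behind the grasp point. The pads swing forward as they close: fully open they stand 13 mm farther back than shut.
Start: joints at [-0.843, 0.385, 0.008, 0, -1.194, -0.259], TCP at [282.396, -557.541, 199.312] pointing down, gripper open.
Joint ranges: [-3.14, 3.14], [-1.21, 2.06], [-1.07, 1.41], [-3.16, 2.05], [-2.99, -0.16], [-3.1, 3.1]. Speed limits (rad/s): [2.79, 2.79, 3.14, 3.14, 3.14, 3.14].

### API

Orientations are given as a unit quaternion [x, y, z, w].
In Python, from bench import read_state, get_image, job_done gives the robot as it stands.
- The arm moves only by the tool play_rows, never from a script. Its argument "series" is a list of rows, each a list of 7 numbers: the shift along the tool's x, y, z in m, then the turn, a rotation vector about the tool's x, y, z in rad, then the finger opening in m, from 0 to 0.0854. In form: [[x, y, z, wx, wy, wz, claw], ...]. A call has 1 to 10 rows; each row shifts and turns the pose as measured when the row begins, along the tool's axes as they then stand; what a row does not reach is not made up. A row lasts 1/10 s, in which the tool goes at most 50 mm and 8.59 degrees, less where a joint would pass 70% of its speed; a pose out of reach is approached as far as the arm can. A call with a gripper value outside its range is refused whole. The fingers move at their own pace and stop on an object; the grip force is fixed at half the most. Time passes only in rows, so rows that do not move let the fingers close. It gives the time, the measured TCP pose, the force and the opening at its end, in the units of the state.
- read_state(): the state, without advancing time (a new reading comes with each control period).
- get_image(name): name is "side" or "top" or "wrist"; returns a dict with "color" (400x640x3 uint8, red, green, blue), "intrinsics" (3x3 intrinsics, pixels), "origin" and "orientation" of the camera in the world. Camera axes: x right, y down, z forward; pixel columns grow to the right and rows downward; lengths in mm; the calibration is good to about 2 mm. A picture is of the moment at which its call begins. There is no depth.
- job_done(): hands the job in, once; it reports no verdict.
The state is a dict: "clock": time; "joints": joint angles; "joint_vel": joint speeds; "joint_efforts": joint torques, N m; "position": TCP position; "ee_rot": TCP orientation; "contact_force": force on the tool from outside, world axes, zero at the start; "wrist_torque": the same for the moment, N m; "gripper_width": finger opening in mm.
Only numpy, scipy, OpenCV 4.12 (cv2) and the standard library are available. Lean on these libraries where they do the work, as an engineer would, in place of code of your own. Each camera call takes 0.05 s, during which the arm holds its last target. There are 200 camera calls.

### The job

The paper punch has a loose bolt: first push the yellow lockout sleeve all the way down over the lock pin and let go of it, then tap the three bolt heads from above in turn, beginning with the one next to the lock pin and working away from it, to find the one that gives and sinks. Then take the blue cap behind that loose bolt by its tab, lift it well past halfway open and finish while still holding it there, so that I can get at the nut. Keep the other two caps shut and leave the other things on the desk alone.

Things in the scene. Friction and masses are not known exactly. Their poses are not given: they have to be found in the camera images.
- punch: Heavy-duty desktop three-hole punch, a grey steel box fixed to the desk, 145 (its x) x 380 (its y) mm, flat deck 60 mm above the desk. Origin on the desk surface under the housing; its +x is away from the robot, +y runs along its length towards the end with the lock pin, z up. It may be turned a little about the vertical. Its parked press handle rises to 150 mm at the other end, 215 mm from the origin along -y and 40 to 170 mm along +x.
- pin_foot (a point): Foot of the lock pin on the deck (60 mm above the desk): an upright steel pin 18 mm in diameter and 42 mm tall, its top 6 mm tapering to 10 mm, on a red disc at the +y end of the punch.
- sleeve: Loose yellow lockout sleeve, a plain rigid tube 32 mm outside, 21 mm inside, 50 mm long, 60 g, open at both ends, standing upright on the desk between the robot and the punch. Origin at the centre of its lower end, z along the tube. Seated, its lower end rests on the deck and it hides the pin.
- bolt_a_top (a point): Centre of the top face of the steel bolt head nearest the lock pin: head 18 mm in diameter, 10 mm thick, its top 20 mm above the deck, standing on the robot's side of its blue cap, 45 mm from the cap's pull tab. The heads are 108 mm apart; the first is 95 mm along the punch from the lock pin. The point moves with the bolt.
- bolt_a (a joint): How far that bolt has been pushed down, m: 0 at the start. Two of the three bolts are tight and do not give under a tap; a loose one gives at about 1.5 to 2 N, sinks 8 mm to a hard stop and stays down. Which one is loose changes from start to start and cannot be seen before tapping; a tap of 5 to 10 N is right.
- cap_a_tab (a point): Grip point of the pull tab on the blue cap nearest the lock pin, the cap directly behind bolt_a. The tab is an upright fin 10 mm thick along the punch's y, 16 mm along its x and 34 mm tall (top 100 mm above the desk with the cap shut); this point is 90 mm above the desk with the cap shut, 24 mm above the cap's plate (50 x 36 x 6 mm). Take it from above, closing along the punch's y. Moves with the cap.
- cap_a_hinge (a point): Hinge of that cap, on the deck at its far (+x) edge; the axis lies along the punch's y. Shut, the grip point is 42 mm nearer the robot than the hinge and 30 mm above it; opening carries it up and over, away from the robot. The tab can pivot between the finger pads, so the hand need not tilt.
- cap_a (a joint): Opening angle of that cap, rad: 0 shut, 1.1 fully open. A light spring (about 1 N at the tab) shuts it when let go.
- bolt_b_top (a point): Centre of the top face of the steel bolt head in the middle: head 18 mm in diameter, 10 mm thick, its top 20 mm above the deck, standing on the robot's side of its blue cap, 45 mm from the cap's pull tab. The heads are 108 mm apart; the first is 95 mm along the punch from the lock pin. The point moves with the bolt.
- bolt_b (a joint): How far that bolt has been pushed down, m: 0 at the start. Two of the three bolts are tight and do not give under a tap; a loose one gives at about 1.5 to 2 N, sinks 8 mm to a hard stop and stays down. Which one is loose changes from start to start and cannot be seen before tapping; a tap of 5 to 10 N is right.
- cap_b_tab (a point): Grip point of the pull tab on the blue cap in the middle, the cap directly behind bolt_b. The tab is an upright fin 10 mm thick along the punch's y, 16 mm along its x and 34 mm tall (top 100 mm above the desk with the cap shut); this point is 90 mm above the desk with the cap shut, 24 mm above the cap's plate (50 x 36 x 6 mm). Take it from above, closing along the punch's y. Moves with the cap.
- cap_b_hinge (a point): Hinge of that cap, on the deck at its far (+x) edge; the axis lies along the punch's y. Shut, the grip point is 42 mm nearer the robot than the hinge and 30 mm above it; opening carries it up and over, away from the robot. The tab can pivot between the finger pads, so the hand need not tilt.
- cap_b (a joint): Opening angle of that cap, rad: 0 shut, 1.1 fully open. A light spring (about 1 N at the tab) shuts it when let go.
- bolt_c_top (a point): Centre of the top face of the steel bolt head farthest from the lock pin: head 18 mm in diameter, 10 mm thick, its top 20 mm above the deck, standing on the robot's side of its blue cap, 45 mm from the cap's pull tab. The heads are 108 mm apart; the first is 95 mm along the punch from the lock pin. The point moves with the bolt.
- bolt_c (a joint): How far that bolt has been pushed down, m: 0 at the start. Two of the three bolts are tight and do not give under a tap; a loose one gives at about 1.5 to 2 N, sinks 8 mm to a hard stop and stays down. Which one is loose changes from start to start and cannot be seen before tapping; a tap of 5 to 10 N is right.
- cap_c_tab (a point): Grip point of the pull tab on the blue cap farthest from the lock pin, the cap directly behind bolt_c. The tab is an upright fin 10 mm thick along the punch's y, 16 mm along its x and 34 mm tall (top 100 mm above the desk with the cap shut); this point is 90 mm above the desk with the cap shut, 24 mm above the cap's plate (50 x 36 x 6 mm). Take it from above, closing along the punch's y. Moves with the cap.
- cap_c_hinge (a point): Hinge of that cap, on the deck at its far (+x) edge; the axis lies along the punch's y. Shut, the grip point is 42 mm nearer the robot than the hinge and 30 mm above it; opening carries it up and over, away from the robot. The tab can pivot between the finger pads, so the hand need not tilt.
- cap_c (a joint): Opening angle of that cap, rad: 0 shut, 1.1 fully open. A light spring (about 1 N at the tab) shuts it when let go.
- stapler: Red and black stapler, 130 x 34 x 50 mm; loose on the desk, to be left alone. Origin at the centre of its underside.
- mug: Blue ceramic mug, 80 mm across, 95 mm tall; loose on the desk, to be left alone. Origin at the centre of its underside.
- stamp: Black self-inking stamp with a round wooden knob, 44 x 62 mm, 77 mm tall; loose on the desk, to be left alone. Origin at the centre of its underside.
- glue_stick: Green glue stick standing upright, 26 mm across, 85 mm tall; loose on the desk, to be left alone. Origin at the centre of its underside.
- eraser: White eraser 45 x 22 x 13 mm; loose on the desk, to be left alone. Origin at the centre of its underside.

How it is judged:
By the outcome, as a careful person would: the job done as asked, in the order asked, and still so for the second after the job is handed in, while the arm keeps its last pose, push and grip.
It also fails if it takes over 64 s, if anything falls off the work surface, if the arm or the gripper's body presses on something with over 40 N, if the wrist force passes 120 N, or if a joint passes its speed limit or range.

## Working session

There is one attempt and no reset: what is moved stays moved. The work goes in short steps, Python scripts to look and compute and a tool call to move; the robot and the scene stay as the last step left them, time stands still between calls to the robot, and variables do not carry over. Pictures are saved under pics/ and viewed, about 8 in all and at most 12, crops included, and the job is handed in when it is done.

Besides the shell and the picture viewer there is one more tool, called after "Request:" as name(argument=value, ...), one argument or row to a line, values as JSON. play_rows: Moves the arm, as the interface text tells. Its arguments: {"type":"object","properties":{"series":{"type":"array","items":{"type":"array","items":{"type":"number"}}}},"required":["series"]}

```bash
mkdir -p pics; ls
cat > h.py <<'E'
import numpy as np, cv2
from bench import read_state, get_image, job_done
from scipy.spatial.transform import Rotation as R
def snap(n,f):
    im=get_image(n); cv2.imwrite(f'pics/{f}.png',im['color'][:,:,::-1]); np.save(f'pics/{f}.npy',im,allow_pickle=True); return im
def load(f): return np.load(f'pics/{f}.npy',allow_pickle=True).item()
def ray(im,uv):
    d=np.linalg.inv(im['intrinsics'])@np.array([uv[0],uv[1],1.]); return np.array(im['origin']),R.from_quat(im['orientation']).apply(d)
def plane(im,uv,z):
    o,d=ray(im,uv); return o+d*(z-o[2])/d[2]
def proj(im,p):
    c=R.from_quat(im['orientation']).inv().apply(np.array(p)-im['origin']); q=im['intrinsics']@c; return q[:2]/q[2]
def blobs(im,lo,hi,amin=20):
    hsv=cv2.cvtColor(im['color'],cv2.COLOR_RGB2HSV); m=cv2.inRange(hsv,lo,hi)
    n,l,s,c=cv2.connectedComponentsWithStats(m); return [(s[i].tolist(),c[i].round(1).tolist()) for i in range(1,n) if s[i][4]>=amin],m
E
python3 - <<'E'
from h import *
print(read_state())
a=snap('top','t0');b=snap('side','s0')
for i in(a,b):print(i['origin'],i['orientation'],i['intrinsics'].tolist() if hasattr(i['intrinsics'],'tolist') else i['intrinsics'])
E
```

```text
pics
{'clock': 0.0, 'joints': array([-8.43371094e-01,  3.85552963e-01,  6.63240465e-03, -4.89978453e-04,
       -1.19401792e+00, -2.58610126e-01]), 'joint_vel': array([-1.13955201e-03,  8.11638883e-05, -6.54235269e-04,  6.65195374e-05,
       -6.06938062e-04,  1.20335863e-03]), 'joint_efforts': array([ 7.57969747e-05, -3.92287123e+01,  1.88408875e+01,  4.18623269e+00,
       -4.57363960e-03, -4.93199508e-06]), 'position': array([ 282.11379415, -556.97139295,  198.22775413]), 'ee_rot': array([ 0.36956808,  0.6027981 , -0.60205315, -0.37092571]), 'contact_force': array([ 0.29875338, -0.42495657, -0.76824273]), 'wrist_torque': array([ 0.01990353,  0.0103116 , -0.04864259]), 'gripper_width': 85.40305135383264}
[ 370.96808693    6.30617638 1249.78906505] [ 0.71304976 -0.69573024  0.06350659 -0.05904556] [[420.96096391605147, 0.0, 316.47943128455216], [0.0, 420.96096391605147, 203.18317735896852], [0.0, 0.0, 1.0]]
[533.32377856 867.57286893 763.87108545] [-0.0379178   0.89370681 -0.44685478  0.01308347] [[434.4022514767038, 0.0, 312.5276605762878], [0.0, 434.4022514767038, 203.67189657634844], [0.0, 0.0, 1.0]]
```

View pics/t0.png

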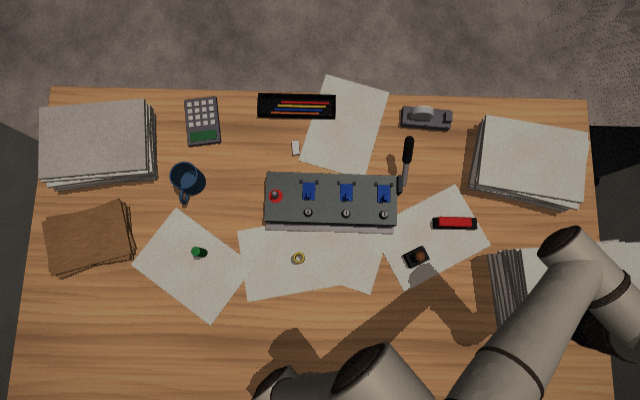

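View pics/s0.png

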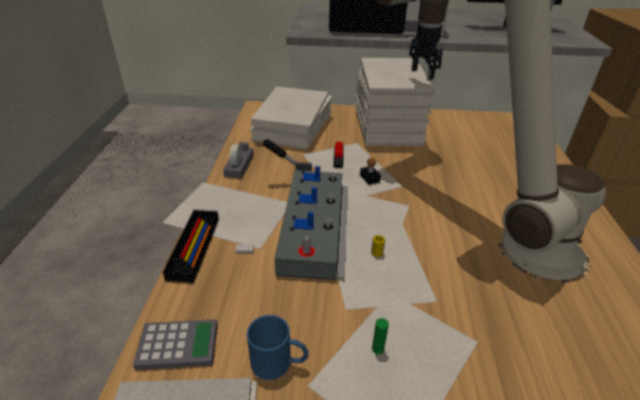

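Run:
```python
from h import *
for f in('t0','s0'):
    im=load(f)
    for n,lo,hi in(('yel',(22,120,80),(34,255,255)),('blue',(95,90,50),(125,255,255)),('red',(0,120,60),(8,255,255)),('grn',(45,80,40),(85,255,255))):
        print(f,n,blobs(im,lo,hi)[0])
st=read_state(); print(R.from_quat(st['ee_rot']).as_matrix().round(3))
```

```text
t0 yel [([281, 104, 45, 4, 92], [303.2, 105.5]), ([293, 252, 12, 11, 51], [298.5, 257.1])]
t0 blue [([274, 108, 49, 4, 136], [297.2, 109.3]), ([170, 162, 28, 41, 316], [185.9, 179.9]), ([302, 182, 13, 18, 207], [308.3, 190.5]), ([340, 184, 13, 17, 206], [346.0, 191.5]), ([378, 185, 12, 17, 188], [383.5, 192.5])]
t0 red [([281, 101, 48, 4, 129], [304.0, 102.1]), ([269, 189, 14, 14, 114], [275.6, 196.0]), ([439, 217, 33, 10, 308], [455.1, 221.4])]
t0 grn [([190, 130, 27, 12, 229], [202.7, 135.3]), ([191, 247, 11, 9, 71], [195.4, 250.9])]
s0 yel [([185, 221, 19, 40, 149], [193.7, 240.6]), ([372, 235, 13, 22, 231], [377.8, 245.4])]
s0 blue [([303, 167, 17, 15, 165], [311.8, 175.6]), ([298, 187, 19, 17, 217], [308.6, 196.7]), ([293, 212, 21, 18, 262], [304.3, 222.0]), ([188, 223, 20, 42, 146], [196.9, 244.1]), ([248, 316, 59, 63, 2214], [270.2, 346.8])]
s0 red [([335, 141, 8, 17, 113], [338.4, 148.7]), ([180, 218, 22, 41, 143], [189.9, 238.3]), ([298, 246, 17, 11, 111], [306.1, 251.7])]
s0 grn [([373, 319, 15, 35, 389], [379.8, 335.5]), ([192, 323, 19, 34, 481], [201.3, 339.5])]
[[-0.452 -0.001 -0.892]
 [ 0.892  0.002 -0.452]
 [ 0.002 -1.     0.   ]]
```

The top view shows the red pin disc at (276,196), bolt heads at about (308,212), (346,213) and (384,214), the caps behind them, and the sleeve at (298,257). The handle is at the right end.

Run:
```python
from h import *
t,s=load('t0'),load('s0')
print('red disc z60',plane(t,(275.6,196),61), 'side',plane(s,(306.1,251.7),61))
for u in((308,212.5),(346,213.5),(384,214.5)):print('bolt',plane(t,u,80))
for u in((308.3,190.5),(346,191.5),(383.5,192.5)):print('cap',plane(t,u,68))
for u in((298.5,257.1),):print('sleeve top',plane(t,u,50))
print('sleeve side mid', plane(s,(377.8,245.4),25))
w=snap('wrist','w0');print(w['origin'],w['orientation'],w['intrinsics'])
st=read_state();T=R.from_quat(st['ee_rot']);print('cam in tool',T.inv().apply(w['origin']-st['position']),(T.inv()*R.from_quat(w['orientation'])).as_matrix().round(3))
print('glue',plane(t,(197,251),85),'stamp',plane(t,(418,257),60))
```

```text
red disc z60 [597.41146173 119.2087531   61.        ] side [600.48299222 122.27148095  61.        ]
bolt [548.93243313  24.54872971  80.        ]
bolt [548.77521818 -82.29482692  80.        ]
bolt [ 548.6178922  -189.21383906   80.        ]
cap [614.49603538  25.61869476  68.        ]
cap [614.3364541  -82.45498745  68.        ]
cap [ 614.1620925  -190.03038059   68.        ]
sleeve top [425.26254453  48.39383662  50.        ]
sleeve side mid [426.25846114  44.80889383  25.        ]
[ 222.96635729 -587.25061552  373.7220769 ] [0.51893337 0.84465568 0.11237641 0.06809178] [[305.197041     0.         319.7521278 ]
 [  0.         305.197041   196.36946227]
 [  0.           0.           1.        ]]
cam in tool [ 1.61000398e-01 -1.75220103e+02  6.64291681e+01] [[ 1.     0.001  0.   ]
 [ 0.    -0.261  0.965]
 [ 0.001 -0.965 -0.261]]
glue [433.55600973 326.42401046  85.        ] stamp [ 433.23320084 -287.81328044   60.        ]
```

Request:
play_rows(
  series=[
    [0.036,0.002,-0.031,0,0,0,0.0854],
    [0.036,0.002,-0.031,0,0,0,0.0854],
    [0.036,0.002,-0.031,0,0,0,0.0854],
    [0.036,0.002,-0.031,0,0,0,0.0854],
    [0.036,0.002,-0.031,0,0,0,0.0854],
    [0.036,0.002,-0.031,0,0,0,0.0854],
    [0.036,0.002,-0.031,0,0,0,0.0854],
    [0.036,0.002,-0.031,0,0,0,0.0854],
    [0.036,0.002,-0.031,0,0,0,0.0854],
    [0.036,0.002,-0.031,0,0,0,0.0854],
  ],
)

```text
clock: 1.15
position: [398.2, -84.5, 174.8]
ee_rot: [0.372, 0.601, -0.599, -0.375]
contact_force: [1.5, -0.1, -0.4]
gripper_width: 85.6
```

Request:
play_rows(
  series=[
    [0,0,0,0,0.12,0,0.0854],
    [0,0,0,0,0.12,0,0.0854],
    [0,0,0,0,0.12,0,0.0854],
    [0,0,0,0,0.11,0,0.0854],
    [0,0,0,0,0,0,0.0854],
  ],
)

```text
clock: 1.65
position: [398.9, -76.8, 174.3]
ee_rot: [-0.502, -0.497, 0.496, 0.506]
contact_force: [-0.5, 0.4, 0.7]
gripper_width: 85.6
```

```bash
cat >> h.py <<'E'
def pose():
    s=read_state();M=R.from_quat(s['ee_rot']).as_matrix()
    print('t %.1f'%s['clock'],'pos',s['position'].round(1),'x',M[:,0].round(3),'y',M[:,1].round(3),'F',s['contact_force'].round(1),'w',round(s['gripper_width'],1)); return s,M
def to(p):
    s,M=pose(); print('tool shift mm',(M.T@(np.array(p)-s['position'])).round(1))
E
python3 -c "
from h import *
to((426,47,150))"
```

```text
t 1.6 pos [398.9 -76.8 174.3] x [0.016 1.    0.005] y [-0.003  0.005 -1.   ] F [-0.5  0.4  0.7] w 85.6
tool shift mm [124.1  24.8 -25.3]
```

Request:
play_rows(
  series=[
    [0.042,0,0.003,0,0,0,0.0854],
    [0.042,0,0.003,0,0.01,0,0.0854],
    [0.04,0,0.003,0,0.006,0,0.0854],
    [0,0,0,0,0,0,0.0854],
    [0,0,0,0,0,0,0.0854],
  ],
)

```text
clock: 2.15
position: [391.9, 50.1, 174.8]
ee_rot: [-0.504, -0.494, 0.493, 0.508]
contact_force: [0.3, -0.7, 0.1]
gripper_width: 85.2
```

Run:
```python
from h import *
w=snap('wrist','w1');pose()
b,m=blobs(w,(22,120,60),(34,255,255)); print('yel',b)
print('red',blobs(w,(0,120,60),(8,255,255))[0]); print('blue',blobs(w,(95,90,40),(125,255,255))[0])
for p in((426,47,50),(598,120,61),(549,24.5,80)):print(proj(w,p))
```

```text
t 2.2 pos [392.1  49.7 174.8] x [0.027 1.    0.005] y [-0.002  0.005 -1.   ] F [ 0.   0.5 -0.7] w 85.0
yel [([304, 190, 30, 40, 858], [318.6, 210.0])]
red []
blue [([593, 321, 23, 13, 89], [605.7, 326.2]), ([616, 332, 23, 30, 216], [628.8, 345.7]), ([105, 364, 31, 35, 605], [122.3, 385.7])]
[317.26844431 214.97707891]
[384.97847178 359.08334668]
[298.80830387 336.49823584]
```

View pics/w1.png

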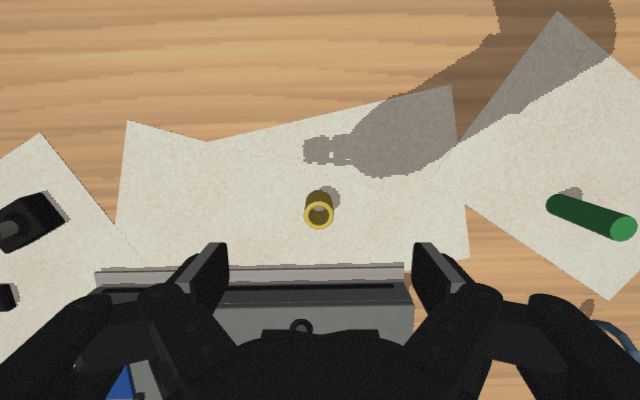

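The wrist view shows the sleeve's top ring at about (319,215) between the fingers. The first bolt head is at (301,327), almost hidden by the gripper.

Run:
```python
from h import *
w=load('w1')
c=plane(w,(319,215.5),50);print('sleeve',c,'edges',plane(w,(304,215.5),50),plane(w,(334,215.5),50)); print('bolt a',plane(w,(301,327),80))
# punch front edge yaw: deck front edge
print(plane(w,(100,288),60),plane(w,(400,283),60))
to((c[0],c[1],60))
```

```text
sleeve [426.61698303  48.77772506  50.        ] edges [426.20764612  33.24846179  50.        ] [427.0265195   64.31455909  50.        ]
bolt a [537.48049285  27.25840769  80.        ]
[ 498.46818101 -186.68734515   60.        ] [501.32254252 133.30077882  60.        ]
t 2.2 pos [392.1  49.7 174.8] x [0.027 1.    0.005] y [-0.002  0.005 -1.   ] F [ 0.   0.5 -0.7] w 85.0
tool shift mm [ -0.6 114.7 -34.8]
```

Request:
play_rows(
  series=[
    [0,0.02,-0.018,0,0.01,0,0.0854],
    [0,0.035,-0.017,0,0.01,0,0.0854],
    [0,0.03,0,0,0,0,0.0854],
    [0,0.01,0,0,0,0,0.0854],
    [0,0,0,0,0,0,0.0854],
  ],
)

```text
clock: 2.7
position: [430.1, 44.1, 77.8]
ee_rot: [-0.511, -0.489, 0.485, 0.514]
contact_force: [-0.3, 0.0, 0.4]
gripper_width: 85.4
```

```bash
python3 -c "
from h import *
to((426.6,48.8,17))"
```

```text
t 2.7 pos [430.1  44.1  77.8] x [0.051 0.999 0.007] y [ 0.002  0.007 -1.   ] F [-0.3  0.   0.4] w 85.4
tool shift mm [ 4.1 60.8  3.8]
```

Request:
play_rows(
  series=[
    [0.004,0.02,0.004,0,-0.04,0,0.0854],
    [0,0.022,0,0,0,0,0.0854],
    [0,0.018,0,0,0,0,0.0854],
    [0,0,0,0,0,0,0.0854],
  ],
)

```text
clock: 3.1
position: [429.2, 46.1, 18.9]
ee_rot: [-0.503, -0.501, 0.493, 0.503]
contact_force: [-0.2, -0.5, 0.4]
gripper_width: 85.5
```

```bash
python3 -c "
from h import *
to((426.6,48.8,17))"
```

```text
t 3.1 pos [429.2  46.1  18.9] x [0.013 1.    0.008] y [ 0.007  0.008 -1.   ] F [-0.2 -0.5  0.4] w 85.5
tool shift mm [2.7 1.9 2.6]
```

Request:
play_rows(
  series=[
    [0.003,0,0.003,0.007,0,-0.007,0.05],
    [0,0,0,0,0,0,0.03],
    [0,0,0,0,0,0,0.015],
    [0,0,0,0,0,0,0.015],
    [0,0,0,0,0,0,0.015],
    [0,0,0,0,0,0,0.015],
    [0,0,0,0,0,0,0.015],
    [0,0,0,0,0,0,0.015],
  ],
)

```text
clock: 3.9
position: [429.5, 49.8, 23.8]
ee_rot: [-0.5, -0.504, 0.49, 0.506]
contact_force: [0.2, 0.1, 0.1]
gripper_width: 14.9
```

```bash
python3 -c "
from h import *
pose();print(read_state()['wrist_torque'])"
```

```text
t 3.9 pos [429.5  49.8  23.8] x [0.012 1.    0.02 ] y [ 0.009  0.02  -1.   ] F [0.2 0.1 0.1] w 14.9
[-0.01685867  0.00269945 -0.00785214]
```

Run:
```python
from h import *
w=snap('wrist','w2'); print(blobs(w,(22,120,60),(34,255,255))[0]); s=snap('side','s2'); print(blobs(s,(22,120,60),(34,255,255))[0])
cv2.imwrite('pics/c2.png',np.hstack([w['color'][100:340,160:480,::-1],cv2.resize(s['color'][180:300,300:460,::-1],(320,240))]))
```

```text
[([290, 188, 56, 78, 2761], [318.0, 224.4])]
[([184, 220, 21, 42, 164], [193.7, 240.7]), ([372, 239, 13, 18, 184], [377.6, 247.7])]
```

View pics/c2.png

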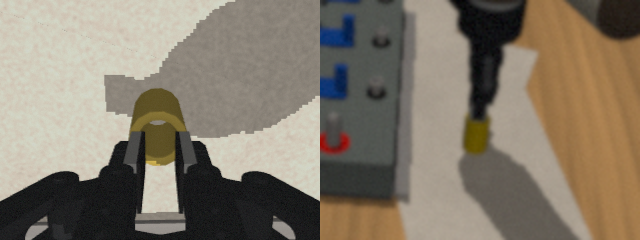

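Run:
```python
from h import *
w=load('w2');print(w['origin'])
for z in(0,50):
  for p in((426.6,48.8,z),(426.6,32.8,z),(426.6,64.8,z),(410.6,48.8,z),(442.6,48.8,z)):print(p,proj(w,p).round())
s=load('s2')
for z in(0,50):print(proj(s,(426.6,48.8,z)))
print('tip',proj(w,(429.5,49.8,23.8)),proj(s,(429.5,49.8,23.8)))
to((426.6,48.8,17));print(read_state()['joints'])
```

```text
[361.53227516  46.97626464 198.62701464]
(426.6, 48.8, 0) [318. 210.]
(426.6, 32.8, 0) [294. 210.]
(426.6, 64.8, 0) [341. 209.]
(410.6, 48.8, 0) [317. 187.]
(442.6, 48.8, 0) [318. 232.]
(426.6, 48.8, 50) [319. 239.]
(426.6, 32.8, 50) [289. 240.]
(426.6, 64.8, 50) [349. 239.]
(410.6, 48.8, 50) [319. 211.]
(442.6, 48.8, 50) [319. 267.]
[376.73925389 253.73826087]
[378.74321206 238.98620324]
tip [320.011723   226.43041667] [376.53415142 247.01577482]
t 4.0 pos [429.5  49.8  23.8] x [0.012 1.    0.02 ] y [ 0.009  0.02  -1.   ] F [-0.7  0.7 -0.3] w 14.7
tool shift mm [-1.2  6.7  2.9]
[ 0.48279012  0.28839722 -0.67575506 -0.02450359 -0.58986095 -2.04589529]
```

Run:
```python
from h import *
w=load('w2');s=load('s2')
cv2.imwrite('pics/c3.png',np.hstack([cv2.resize(w['color'][170:300,250:390,::-1],(420,390),interpolation=cv2.INTER_NEAREST),cv2.resize(s['color'][195:275,340:416,::-1],(370,390),interpolation=cv2.INTER_NEAREST)]))
```

```text
(no output)
```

View pics/c3.png

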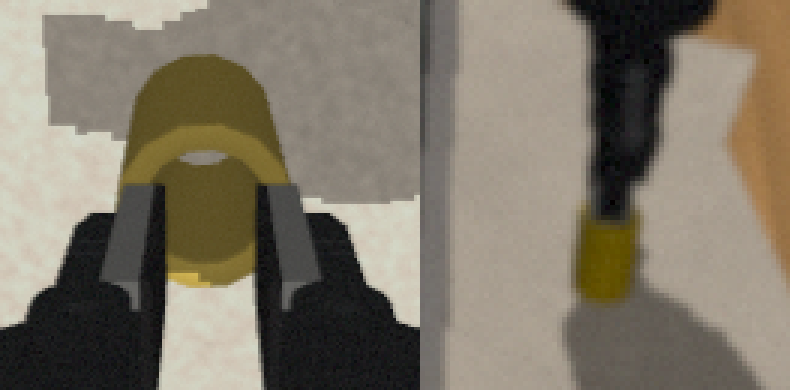

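Both views show the fingertips on the sleeve's rim, about 25 to 30 mm higher than the reported TCP implies. The sleeve is still standing where it was. I'll lift, open, level the tool and go in deeper.

Request:
play_rows(
  series=[
    [0,-0.02,0,0,0,0,0.015],
    [0,-0.02,0,0.009,0,0.02,0.0854],
    [-0.001,0,0.003,0,0,0,0.0854],
    [0,0,0,0,0,0,0.0854],
    [0,0,0,0,0,0,0.0854],
    [0,0,0,0,0,0,0.0854],
    [0,0,0,0,0,0,0.0854],
    [0,0,0,0,0,0,0.0854],
  ],
)

```text
clock: 4.8
position: [423.1, 46.8, 61.7]
ee_rot: [-0.502, -0.494, 0.499, 0.505]
contact_force: [0.4, -0.2, -0.9]
gripper_width: 85.4
```

Run:
```python
from h import *
to((426.6,48.8,17)); w=snap('wrist','w3'); b,m=blobs(w,(22,120,60),(34,255,255)); print(b); s=snap('side','s3'); print(blobs(s,(22,120,60),(34,255,255))[0])
print(proj(w,(426.6,48.8,50)))
for p in [(426.6,48.8,0),(426.6,48.8,50)]: print(proj(s,p))
cv2.imwrite('pics/c4.png',np.hstack([w['color'][100:340,160:480,::-1],cv2.resize(s['color'][160:280,300:460,::-1],(320,240))]))
```

```text
t 4.8 pos [423.1  46.8  61.7] x [ 0.014  1.    -0.003] y [-0.008 -0.003 -1.   ] F [ 0.4 -0.2 -0.9] w 85.4
tool shift mm [ 2.2 44.6 -3.8]
[([299, 186, 48, 61, 2133], [322.4, 217.1])]
[([184, 220, 21, 42, 166], [193.7, 240.7]), ([372, 235, 13, 22, 235], [377.9, 245.7])]
[323.37135682 225.23293454]
[376.73925389 253.73826087]
[378.74321206 238.98620324]
```

View pics/c4.png

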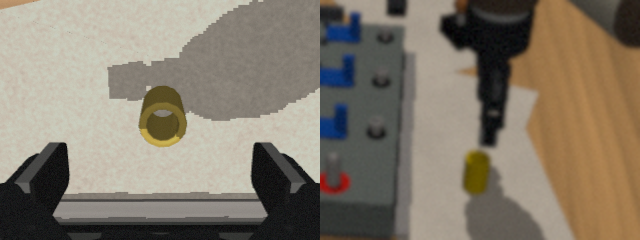

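The sleeve still stands at its measured spot, and the open fingers end well above it. I'm going deeper with small force-checked steps.

Request:
play_rows(
  series=[
    [0.002,0.02,-0.004,-0.008,0,-0.003,0.0854],
    [0,0.02,0,0,0,0,0.0854],
    [0,0.015,0,0,0,0,0.0854],
    [0,0.008,0,0,0,0,0.0854],
    [0,0,0,0,0,0,0.0854],
  ],
)

```text
clock: 5.4
position: [429.0, 49.4, -2.7]
ee_rot: [0.504, 0.498, -0.495, -0.503]
contact_force: [-0.8, -0.1, 0.2]
gripper_width: 85.4
```

```bash
python3 -c "
from h import *
to((426.6,48.8,-5))"
```

```text
t 5.4 pos [429.   49.4  -2.7] x [0.013 1.    0.001] y [ 0.004  0.001 -1.   ] F [-0.8 -0.1  0.2] w 85.4
tool shift mm [-0.7  2.3  2.4]
```

Request:
play_rows(
  series=[
    [-0.001,0.003,0.002,0,0,0,0.05],
    [0,0,0,0,0,0,0.03],
    [0,0,0,0,0,0,0.015],
    [0,0,0,0,0,0,0.01],
    [0,0,0,0,0,0,0.01],
    [0,0,0,0,0,0,0.01],
    [0,0,0,0,0,0,0.01],
  ],
)

```text
clock: 6.1
position: [428.5, 49.1, -3.4]
ee_rot: [0.504, 0.5, -0.494, -0.502]
contact_force: [-0.6, -0.3, -0.3]
gripper_width: 30.7
```

```bash
python3 -c "
from h import *
to((426.6,48.8,-5))"
```

```text
t 6.1 pos [428.5  49.1  -3.4] x [0.013 1.    0.004] y [ 0.008  0.004 -1.   ] F [-0.6 -0.3 -0.3] w 30.7
tool shift mm [-0.4  1.5  1.9]
```

Holding the sleeve (width 30.7). Next I lift it and move beyond the pin so the wrist camera can see the pin from close by.

Request:
play_rows(
  series=[
    [0,-0.03,0,0,0,0,0.01],
    [0,-0.045,0,-0.004,0,0.004,0.01],
    [0,-0.045,0,-0.004,0,0,0.01],
    [0.01,-0.04,-0.02,0,0,0,0.01],
    [0.015,-0.02,-0.04,0,0,0,0.01],
    [0.015,0,-0.04,0,0,0,0.01],
    [0.015,0,-0.04,0,0,0,0.01],
    [0.015,0,-0.04,0,0,0,0.01],
    [0,0,-0.02,0,0,0,0.01],
    [0,0,0,0,0,0,0.01],
  ],
)

```text
clock: 7.1
position: [631.2, 117.3, 184.2]
ee_rot: [0.507, 0.499, -0.494, -0.5]
contact_force: [-1.0, -1.0, -1.3]
gripper_width: 30.3
```

Run:
```python
from h import *
to((640,120,180)); w=snap('wrist','w4'); print('red',blobs(w,(0,120,40),(8,255,255))[0],'yel',blobs(w,(22,120,60),(34,255,255))[0])
for p in((599,120,61),(599,120,102),(549,24.5,80)):print(proj(w,p))
```

```text
t 7.1 pos [631.2 117.3 184.2] x [ 0.014  1.    -0.001] y [ 0.013 -0.001 -1.   ] F [-1.  -1.  -1.3] w 30.3
tool shift mm [ 2.8  4.3 -8.7]
red [([302, 129, 41, 42, 932], [322.1, 148.2])] yel [([285, 203, 71, 95, 5247], [319.6, 252.2])]
[322.43761977 148.75785276]
[322.78883542 154.7375144 ]
[211.96300384  95.02194506]
```

View pics/w4.png

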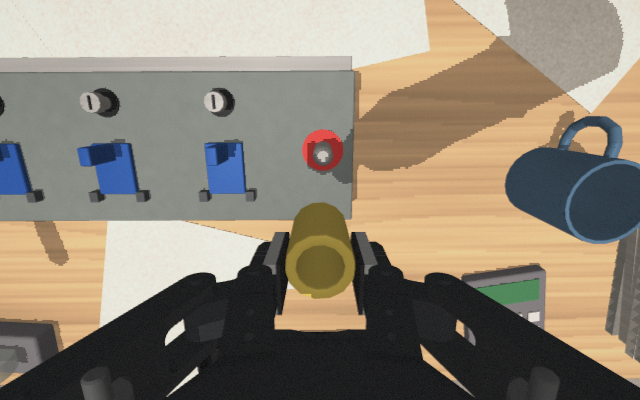

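The wrist view shows the disc at (322,149.5), the pin top at (322.5,156), bolt tops at (213,101) and (93,102), and the sleeve held upright.

Run:
```python
from h import *
w=load('w4')
print('disc',plane(w,(322,149.5),61),'pin top',plane(w,(322.5,156),102))
a,b=plane(w,(213,101),80),plane(w,(93,102),80);print('bolts',a,b,np.linalg.norm(a-b))
# deck corner edges
print('edge',plane(w,(352,72),60),plane(w,(10,72),60), plane(w,(352,219),60))
# sleeve top ring: bright ellipse
g=w['color'][225:300,280:362].astype(int);
hsv=cv2.cvtColor(w['color'],cv2.COLOR_RGB2HSV);m=cv2.inRange(hsv,(22,120,60),(34,255,255))
for r in range(205,300,12):
    c=np.where(m[r])[0];print(r,c.min(),c.max())
s=read_state();M=R.from_quat(s['ee_rot']).as_matrix()
bot=s['position']+np.array([-1.9,-.3,3.4]); print('pred sleeve bottom',proj(w,bot),'top',proj(w,bot+[0,0,50]))
print('ring px radius',305*16/np.dot(R.from_quat(w['orientation']).as_matrix()[:,2],bot+[0,0,50]-w['origin']))
```

```text
disc [599.71231106 119.56704248  61.        ] pin top [600.0616367  119.74544954 102.        ]
bolts [553.9599828  24.8621563  80.       ] [553.40856035 -80.0990419   80.        ] 104.96264666132053
edge [529.79683523 147.71402169  60.        ] [ 525.64165343 -164.52794147   60.        ] [672.18046496 149.94290141  60.        ]
205 308 331
217 296 343
229 293 346
241 289 350
253 286 353
265 285 355
277 287 353
289 297 344
pred sleeve bottom [319.38058093 223.25468643] top [319.10571841 263.79500739]
ring px radius 36.252542396073984
```

Request:
play_rows(
  series=[
    [0.002,0.01,0.029,0.01,0,0,0.01],
    [0,0.03,0,0,0,0,0.01],
    [0,0.02,0,0,0,0,0.01],
    [0,0,0,0,0,0,0.01],
    [0,0,0,0,0,0,0.01],
  ],
)

```text
clock: 7.65
position: [594.7, 118.4, 122.7]
ee_rot: [-0.503, -0.496, 0.497, 0.504]
contact_force: [-0.2, 0.1, -0.8]
gripper_width: 30.4
```

```bash
python3 -c "
from h import *
to((601.9,119.7,112))"
```

```text
t 7.7 pos [594.7 118.4 122.7] x [ 0.014  1.    -0.001] y [-0.002 -0.001 -1.   ] F [-0.2  0.1 -0.8] w 30.4
tool shift mm [ 1.5 10.7 -7.2]
```

Request:
play_rows(
  series=[
    [0.001,0.005,-0.006,0,0,0,0.01],
    [0,0.002,0,0,0,0,0.01],
    [0,0,0,0,0,0,0.01],
  ],
)

```text
clock: 7.95
position: [602.2, 119.7, 118.4]
ee_rot: [0.504, 0.497, -0.496, -0.503]
contact_force: [-0.8, 1.0, -0.6]
gripper_width: 30.6
```

```bash
python3 -c "
from h import *
to((601.9,119.7,112)); w=snap('wrist','w5')
b=blobs(w,(22,120,60),(34,255,255))[0];print(b)
s=read_state();bot=s['position']+np.array([-1.9,-.3,3.4]); print('pred sleeve bottom',proj(w,bot),'top',proj(w,bot+[0,0,50]))
s2=snap('side','s5');cv2.imwrite('pics/c5.png',cv2.resize(s2['color'][180:270,260:360,::-1],(600,540)))
"
```

```text
t 8.0 pos [602.2 119.7 118.4] x [0.014 1.    0.001] y [ 0.003  0.001 -1.   ] F [-0.8  1.  -0.6] w 30.6
tool shift mm [-0.   6.4  0.3]
[([285, 203, 71, 95, 5235], [319.6, 252.2])]
pred sleeve bottom [319.61355051 225.91371169] top [319.61377614 266.39579094]
```

Request:
play_rows(
  series=[
    [0,0.01,0,0,0,0,0.01],
    [0,0.01,0,0,0,0,0.01],
    [0,0.008,0,0,0,0,0.01],
    [0,0.005,0,0,0,0,0.01],
  ],
)

```text
clock: 8.45
position: [602.7, 119.9, 83.6]
ee_rot: [0.504, 0.498, -0.495, -0.503]
contact_force: [-0.3, 0.1, -1.3]
gripper_width: 30.5
```

```bash
python3 -c "
from h import *
to((601.9,119.7,57));print(read_state()['wrist_torque'])"
```

```text
t 8.4 pos [602.7 119.9  83.6] x [0.014 1.    0.001] y [ 0.004  0.001 -1.   ] F [-0.3  0.1 -1.3] w 30.5
tool shift mm [-0.2 26.6  0.9]
[ 0.0150082   0.00182679 -0.03826665]
```

Bottom at about z=87, over the pin with no contact force. Continuing down.

Request:
play_rows(
  series=[
    [0,0.008,0,0,0,0,0.01],
    [0,0.007,0,0,0,0,0.01],
    [0,0.005,0,0,0,0,0.01],
    [0,0.004,0,0,0,0,0.01],
    [0,0.003,0,0,0,0,0.01],
    [0,0,0,0,0,0,0.01],
  ],
)

```text
clock: 9.05
position: [603.3, 119.8, 56.9]
ee_rot: [0.504, 0.498, -0.496, -0.502]
contact_force: [-0.8, 0.1, -1.2]
gripper_width: 30.5
```

```bash
python3 -c "
from h import *
to((601.9,119.7,57));print(read_state()['wrist_torque'])"
```

```text
t 9.1 pos [603.3 119.8  56.9] x [ 0.012  1.    -0.   ] y [ 0.005 -0.    -1.   ] F [-0.8  0.1 -1.2] w 30.5
tool shift mm [-0.2 -0.1  1.4]
[ 0.11272755  0.17654006 -0.02332643]
```

Request:
play_rows(
  series=[
    [0,0.003,0,0,0,0,0.01],
    [0,0.004,0,0,0,0,0.01],
  ],
)

```text
clock: 9.25
position: [603.6, 119.9, 55.7]
ee_rot: [0.504, 0.499, -0.496, -0.5]
contact_force: [-12.2, 0.7, 28.2]
gripper_width: 30.5
```

Request:
play_rows(
  series=[
    [0,0.002,0,0,0,0,0.04],
    [0,0,0,0,0,0,0.05],
    [0,0,0,0,0,0,0.06],
    [0,0,0,0,0,0,0.06],
    [0,0,0,0,0,0,0.06],
  ],
)

```text
clock: 9.75
position: [604.6, 120.3, 54.4]
ee_rot: [0.505, 0.5, -0.495, -0.5]
contact_force: [0.2, 0.2, -0.6]
gripper_width: 60.3
```

Request:
play_rows(
  series=[
    [0,-0.03,0,0,0,0,0.06],
    [0,-0.045,0,0,0,0,0.06],
    [0,-0.045,0,0,0,0,0.04],
    [-0.02,-0.02,-0.01,0,0,0,0.0],
    [-0.04,0,-0.01,0,0,0,0],
    [-0.045,0,-0.01,0,0,0,0],
    [-0.045,0,0,0,0,0,0],
    [-0.045,0,0,0,0,0,0],
    [0,0,0,0,0,0,0],
    [0,0,0,0,0,0,0],
  ],
)

```text
clock: 10.75
position: [633.4, -81.9, 196.9]
ee_rot: [0.504, 0.499, -0.498, -0.499]
contact_force: [-0.7, 1.4, 0.1]
gripper_width: 0.0
```

Run:
```python
from h import *
pose(); w=snap('wrist','w6')
print('yel',blobs(w,(22,100,60),(34,255,255))[0],'red',blobs(w,(0,120,40),(8,255,255))[0],'blue',blobs(w,(95,90,40),(125,255,255),100)[0])
for z in(60,110):print('sleeve exp',proj(w,(600,119.6,z)))
for y in(24.6,-83.4,-191.4):print(proj(w,(551,y,80)))
```

```text
t 10.8 pos [633.4 -81.9 196.9] x [ 0.007  1.    -0.004] y [ 0.005 -0.004 -1.   ] F [-0.7  1.4  0.1] w 0.0
yel [([506, 132, 69, 40, 1947], [539.9, 150.5])] red [([0, 73, 63, 31, 1753], [29.1, 88.0]), ([501, 126, 37, 40, 303], [513.9, 140.7])] blue [([192, 138, 41, 49, 1794], [212.4, 161.7]), ([302, 138, 36, 49, 1723], [319.1, 161.9]), ([407, 138, 40, 50, 1809], [425.9, 162.3])]
sleeve exp [519.69341686 145.75964885]
sleeve exp [556.45204903 151.98117001]
[437.43505098  94.26111521]
[318.35639656  95.09055925]
[199.82819114  95.91616912]
```

View pics/w6.png

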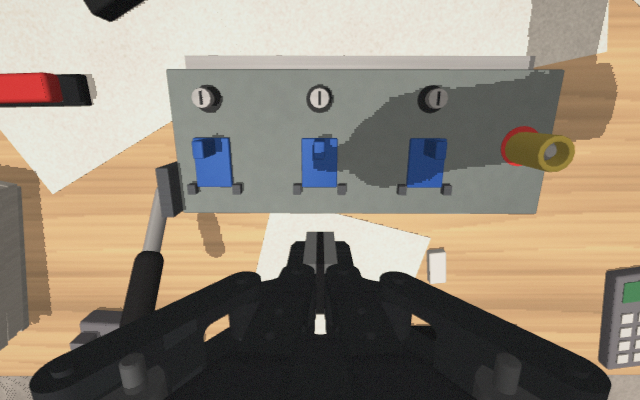

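The sleeve ring is at (557,152), which matches the seated prediction of (556.5,152). Bolt tops are at about (439,98), (319.5,98) and (203,98).

Run:
```python
from h import *
w=load('w6');g=cv2.cvtColor(w['color'],cv2.COLOR_RGB2GRAY)
for n,(x0,x1) in dict(a=(415,460),b=(300,340),c=(185,225)).items():
    print(n,[plane(w,u,80).round(1) for u in {'a':[(437.5,98)],'b':[(319.5,98)],'c':[(202.5,98)]}[n]])
    m=(g[80:118,x0:x1]>(125 if n=='a' else 150)).astype(np.uint8);k,l,s,c=cv2.connectedComponentsWithStats(m)
    print([(s[i].tolist(),(c[i]+[x0,80]).round(1)) for i in range(1,k) if s[i][4]>20])
# blue tabs: brighter/darker; tab top front edge
for n,u in dict(a=(434,141),b=(323,141),c=(204,141)).items(): print('tab',n,plane(w,u,100).round(1))
for x,y in((554,24.6),(553,-83.4),(553,-191.4)):print('tab top proj',proj(w,(x+45,y,100)).round())
to((554,24.6,110))
crop=cv2.resize(w['color'][80:200,180:460,::-1],(784,336),interpolation=cv2.INTER_CUBIC);cv2.imwrite('pics/c6.png',crop)
```

```text
a [array([554.2,  25. ,  80. ])]
[([0, 0, 45, 10, 312], array([436.8,  83.2]))]
b [array([553.5, -82.4,  80. ])]
[([10, 8, 19, 20, 242], array([318.8,  97.8]))]
c [array([ 552.8, -189.2,   80. ])]
[([6, 8, 19, 20, 249], array([200.1,  97.5]))]
tab a [591.   18.1 100. ]
tab b [590.5 -79.4 100. ]
tab c [ 589.8 -184.3  100. ]
tab top proj [441. 150.]
tab top proj [319. 150.]
tab top proj [197. 150.]
t 10.8 pos [633.2 -81.7 196.8] x [ 0.006  1.    -0.004] y [ 0.005 -0.004 -1.   ] F [-0.5  0.1 -0.3] w -0.4
tool shift mm [106.1  86.   80.4]
```

View pics/c6.png

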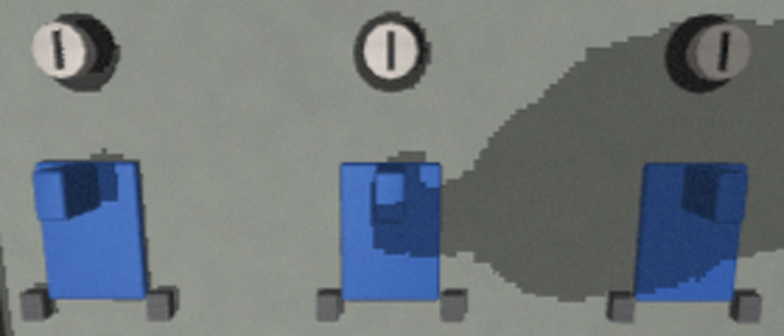

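Request:
play_rows(
  series=[
    [0.036,0.01,0.027,0,0,0,0],
    [0.036,0.01,0.027,0.003,0,0.003,0],
    [0.034,0.02,0.022,0,0,0,0],
    [0,0.03,0,0,0,0,0],
    [0,0.01,0,0,0,0,0],
    [0,0,0,0,0,0,0],
  ],
)

```text
clock: 11.4
position: [556.8, 33.9, 113.8]
ee_rot: [0.503, 0.5, -0.501, -0.496]
contact_force: [-0.8, 0.2, 0.6]
gripper_width: -0.1
```

```bash
python3 -c "
from h import *
to((554,24.7,70))"
```

```text
t 11.4 pos [556.8  33.9 113.8] x [-0.002  1.    -0.007] y [ 0.006 -0.007 -1.   ] F [-0.8  0.2  0.6] w -0.1
tool shift mm [-8.8 43.8  3. ]
```

Request:
play_rows(
  series=[
    [-0.009,0.012,0.003,0.003,0,-0.006,0],
    [0,0.012,0,0,0,0,0],
    [0,0.006,0,0,0,0,0],
    [0,0.005,0,0,0,0,0],
    [0,0,0,0,0,0,0],
  ],
)

```text
clock: 11.9
position: [556.9, 23.1, 78.3]
ee_rot: [0.502, 0.502, -0.498, -0.498]
contact_force: [1.0, 0.1, 0.4]
gripper_width: 0.1
```

```bash
python3 -c "
from h import *
to((554,24.7,60))"
```

```text
t 11.9 pos [556.9  23.1  78.3] x [ 0.  1. -0.] y [ 0.007 -0.    -1.   ] F [1.  0.1 0.4] w 0.1
tool shift mm [ 1.6 18.3  3. ]
```

Request:
play_rows(
  series=[
    [0.001,0.006,0.003,0.004,0,0,0],
    [0,0.006,0,0,0,0,0],
    [0,0.004,0,0,0,0,0],
    [0,0,0,0,0,0,0],
  ],
)

```text
clock: 12.3
position: [554.4, 24.0, 61.5]
ee_rot: [0.501, 0.501, -0.499, -0.499]
contact_force: [0.0, 0.1, 0.3]
gripper_width: 0.3
```

Request:
play_rows(
  series=[
    [0,0.002,0,0,0,0,0],
    [0,0.002,0,0,0,0,0],
  ],
)

```text
clock: 12.5
position: [554.8, 24.2, 57.6]
ee_rot: [0.501, 0.501, -0.499, -0.499]
contact_force: [0.2, -0.1, 0.2]
gripper_width: -0.2
```

Request:
play_rows(
  series=[
    [0,0.0015,0,0,0,0,0],
    [0,0.0015,0,0,0,0,0],
  ],
)

```text
clock: 12.7
position: [555.0, 24.3, 54.5]
ee_rot: [0.501, 0.502, -0.499, -0.499]
contact_force: [-0.0, -0.1, 0.4]
gripper_width: -0.0
```

Request:
play_rows(
  series=[
    [0,0.0015,0,0,0,0,0],
  ],
)

```text
clock: 12.8
position: [555.1, 24.4, 53.0]
ee_rot: [0.501, 0.502, -0.498, -0.499]
contact_force: [-0.4, -0.5, -0.0]
gripper_width: 0.2
```

Request:
play_rows(
  series=[
    [0,0.0015,0,0,0,0,0],
  ],
)

```text
clock: 12.9
position: [555.2, 24.4, 51.4]
ee_rot: [0.501, 0.502, -0.498, -0.499]
contact_force: [-0.6, 0.2, 0.0]
gripper_width: -0.3
```

Request:
play_rows(
  series=[
    [0,0.0015,0,0,0,0,0],
    [0,0.0015,0,0,0,0,0],
  ],
)

```text
clock: 13.1
position: [555.2, 24.4, 48.2]
ee_rot: [0.501, 0.502, -0.498, -0.499]
contact_force: [0.2, -0.2, -0.3]
gripper_width: -0.1
```

Request:
play_rows(
  series=[
    [0,0.0015,0,0,0,0,0],
  ],
)

```text
clock: 13.2
position: [555.3, 24.4, 47.7]
ee_rot: [0.501, 0.502, -0.499, -0.498]
contact_force: [-4.9, 1.2, 14.5]
gripper_width: -0.2
```

Request:
play_rows(
  series=[
    [0,0.0015,0,0,0,0,0],
  ],
)

```text
clock: 13.3
position: [555.3, 24.3, 47.8]
ee_rot: [0.501, 0.502, -0.499, -0.498]
contact_force: [-4.8, 1.3, 11.8]
gripper_width: 0.1
```

Run:
```python
from h import *
pose(); s=snap('side','s7')
for p in((554,24.7,80),(554,24.7,60)):print(proj(s,p))
cv2.imwrite('pics/c7.png',cv2.resize(s['color'][150:270,260:420,::-1],(640,480)))
```

```text
t 13.3 pos [555.3  24.3  47.8] x [-0.002  1.    -0.   ] y [ 0.006 -0.    -1.   ] F [-4.8  1.3 11.8] w 0.1
[328.23114458 220.45982745]
[327.97589592 226.6147005 ]
```

View pics/c7.png

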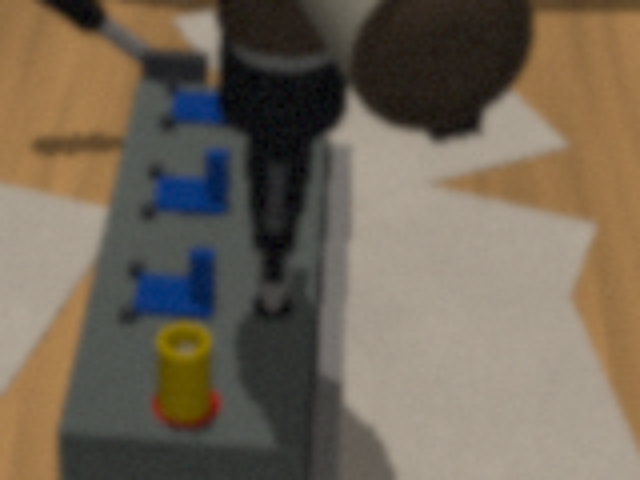

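Bolt a stopped hard at TCP z≈48 with no sinking, under about 14 N: tight. On to bolt b.

Request:
play_rows(
  series=[
    [0,-0.03,0,0.003,0,0,0],
    [-0.04,0,0,0,0,0,0],
    [-0.04,0,0,0,0,0,0],
    [-0.027,0,0,0,0,0,0],
    [0,0,0,0,0,0,0],
    [0,0,0,0,0,0,0],
  ],
)

```text
clock: 13.95
position: [556.7, -85.0, 80.2]
ee_rot: [0.5, 0.503, -0.5, -0.497]
contact_force: [0.1, -0.5, 0.5]
gripper_width: 0.0
```

```bash
python3 -c "
from h import *
to((553.7,-83,60))"
```

```text
t 13.9 pos [556.7 -85.   80.2] x [-0.005  1.    -0.001] y [ 0.006 -0.001 -1.   ] F [ 0.1 -0.5  0.5] w 0.0
tool shift mm [ 2.1 20.1  3.1]
```

Request:
play_rows(
  series=[
    [0.002,0.01,0.003,0.004,0,0,0],
    [0,0.006,0,0,0,0,0],
    [0,0.002,0,0,0,0,0],
    [0,0,0,0,0,0,0],
  ],
)

```text
clock: 14.35
position: [553.0, -80.3, 59.6]
ee_rot: [-0.498, -0.502, 0.502, 0.498]
contact_force: [0.7, -0.5, 0.1]
gripper_width: -0.4
```

Request:
play_rows(
  series=[
    [0,0.0015,0,0,0,0,0],
    [0,0.0015,0,0,0,0,0],
  ],
)

```text
clock: 14.55
position: [553.3, -79.5, 56.5]
ee_rot: [-0.498, -0.502, 0.503, 0.497]
contact_force: [-0.0, 0.5, -0.3]
gripper_width: 0.2
```

Request:
play_rows(
  series=[
    [0,0.0015,0,0,0,0,0],
  ],
)

```text
clock: 14.65
position: [553.5, -79.3, 54.9]
ee_rot: [-0.498, -0.503, 0.503, 0.497]
contact_force: [-0.3, 0.1, 0.3]
gripper_width: -0.3
```

Request:
play_rows(
  series=[
    [0,0.0015,0,0,0,0,0],
  ],
)

```text
clock: 14.75
position: [553.6, -79.3, 53.4]
ee_rot: [0.498, 0.503, -0.503, -0.497]
contact_force: [0.3, 0.3, -0.5]
gripper_width: -0.0
```

Request:
play_rows(
  series=[
    [0,0.0015,0,0,0,0,0],
  ],
)

```text
clock: 14.85
position: [553.7, -79.3, 51.9]
ee_rot: [0.498, 0.503, -0.502, -0.497]
contact_force: [-0.1, -1.1, -0.1]
gripper_width: 0.1
```

Request:
play_rows(
  series=[
    [0,0.0015,0,0,0,0,0],
  ],
)

```text
clock: 14.95
position: [553.7, -79.4, 50.4]
ee_rot: [0.498, 0.503, -0.502, -0.497]
contact_force: [0.5, 0.3, -0.3]
gripper_width: -0.3
```

Request:
play_rows(
  series=[
    [-0.003,0.001,0,0,0,0,0],
    [0,0,0,0,0,0,0],
  ],
)

```text
clock: 15.15
position: [553.6, -82.6, 49.1]
ee_rot: [0.498, 0.503, -0.502, -0.497]
contact_force: [-0.4, 0.3, -0.8]
gripper_width: 0.1
```

Request:
play_rows(
  series=[
    [0,0.0015,0,0,0,0,0],
  ],
)

```text
clock: 15.25
position: [553.9, -82.8, 47.7]
ee_rot: [0.498, 0.503, -0.502, -0.497]
contact_force: [0.6, 0.3, 0.7]
gripper_width: 0.2
```

Request:
play_rows(
  series=[
    [0,0.0013,0,0,0,0,0],
  ],
)

```text
clock: 15.35
position: [553.9, -82.8, 46.5]
ee_rot: [0.498, 0.503, -0.502, -0.497]
contact_force: [-1.3, -0.1, 1.5]
gripper_width: -0.1
```

Request:
play_rows(
  series=[
    [0,0.0013,0,0,0,0,0],
  ],
)

```text
clock: 15.45
position: [553.9, -82.8, 45.3]
ee_rot: [0.498, 0.503, -0.502, -0.497]
contact_force: [-0.8, 0.4, 1.3]
gripper_width: 0.1
```

Bolt b is yielding at about 1.5 N. I'll push it to its stop.

Request:
play_rows(
  series=[
    [0,0.0015,0,0,0,0,0],
    [0,0.0015,0,0,0,0,0],
  ],
)

```text
clock: 15.65
position: [553.9, -82.8, 42.2]
ee_rot: [0.498, 0.503, -0.502, -0.497]
contact_force: [-0.3, 0.9, 1.1]
gripper_width: 0.2
```

Request:
play_rows(
  series=[
    [0,0.0013,0,0,0,0,0],
  ],
)

```text
clock: 15.75
position: [553.9, -82.8, 40.8]
ee_rot: [0.498, 0.503, -0.502, -0.497]
contact_force: [0.3, -0.3, 1.3]
gripper_width: 0.0
```

Request:
play_rows(
  series=[
    [0,0.0013,0,0,0,0,0],
  ],
)

```text
clock: 15.85
position: [554.0, -82.8, 40.0]
ee_rot: [0.498, 0.503, -0.502, -0.497]
contact_force: [-3.0, 1.7, 11.3]
gripper_width: -0.1
```

Request:
play_rows(
  series=[
    [0,0.0013,0,0,0,0,0],
  ],
)

```text
clock: 15.95
position: [554.0, -82.8, 40.0]
ee_rot: [-0.498, -0.503, 0.503, 0.496]
contact_force: [-4.5, 2.8, 13.3]
gripper_width: -0.1
```

Bolt b sank from 48 to 40 mm (8 mm) to a hard stop, so it is the loose one. The task says to tap all three in turn, so I'll tap c as well.

Request:
play_rows(
  series=[
    [0,-0.02,0,0.0,0,0,0],
    [0,-0.02,0,0,0,0,0],
    [-0.038,0,0,0,0.007,0,0],
    [-0.038,0,0,0,0,0,0],
    [-0.028,0,0,0,0,0,0],
    [0,0,0,0,0,0,0],
    [0,0,0,0,0,0,0],
  ],
)

```text
clock: 16.65
position: [555.8, -189.3, 81.1]
ee_rot: [0.5, 0.502, -0.501, -0.497]
contact_force: [-0.7, 0.7, -0.1]
gripper_width: -0.1
```

```bash
python3 -c "
from h import *
to((553.3,-190.5,52))"
```

```text
t 16.6 pos [ 555.8 -189.3   81.1] x [-0.007  1.    -0.002] y [ 0.003 -0.002 -1.   ] F [-0.7  0.7 -0.1] w -0.1
tool shift mm [-1.1 29.1  2.6]
```

Request:
play_rows(
  series=[
    [-0.001,0.012,0.002,0,0,0,0],
    [0,0.01,0,0,0,0,0],
    [0,0.006,0,0,0,0,0],
    [0,0,0,0,0,0,0],
  ],
)

```text
clock: 17.05
position: [552.8, -187.7, 49.4]
ee_rot: [-0.498, -0.502, 0.503, 0.497]
contact_force: [-0.6, -0.3, 0.7]
gripper_width: -0.1
```

Request:
play_rows(
  series=[
    [0,0.0015,0,0,0,0,0],
    [0,0.0015,0,0,0,0,0],
  ],
)

```text
clock: 17.25
position: [553.1, -187.4, 47.8]
ee_rot: [-0.498, -0.502, 0.504, 0.496]
contact_force: [-4.9, 0.3, 14.8]
gripper_width: 0.0
```

Request:
play_rows(
  series=[
    [0,0.0013,0,0,0,0,0],
  ],
)

```text
clock: 17.35
position: [553.1, -187.4, 47.9]
ee_rot: [-0.497, -0.502, 0.504, 0.496]
contact_force: [-3.3, 0.4, 5.8]
gripper_width: -0.3
```

Request:
play_rows(
  series=[
    [0,0.0013,0,0,0,0,0],
  ],
)

```text
clock: 17.45
position: [553.1, -187.4, 47.9]
ee_rot: [-0.497, -0.503, 0.505, 0.495]
contact_force: [-2.8, -0.4, 4.8]
gripper_width: 0.0
```

Bolt c is tight too (hard stop at 47.8). Next, cap b's tab.

Request:
play_rows(
  series=[
    [0,-0.03,0,0,0,0,0],
    [0,-0.04,0,0,0.007,0,0.03],
    [0.03,-0.01,-0.012,0,0.004,0,0.05],
    [0.035,0,-0.015,0,0,0,0.05],
    [0.035,0,-0.015,0,0,0,0.05],
    [0.004,0,-0.003,0,0,0,0.05],
    [0,0,0,0,0,0,0.05],
    [0,0,0,0,0,0,0.05],
  ],
)

```text
clock: 18.25
position: [600.3, -78.8, 133.3]
ee_rot: [0.501, 0.501, -0.5, -0.497]
contact_force: [0.1, -0.4, 0.4]
gripper_width: 49.9
```

Run:
```python
from h import *
to((598.6,-82.8,90)); w=snap('wrist','w8'); b,m=blobs(w,(95,90,40),(125,255,255),100); print(b)
for x,y in((598.6,-82.8),):
  for dx,dy in((-8,-5),(-8,5),(8,-5),(8,5)):print(proj(w,(x+dx,y+dy,100)).round())
cv2.imwrite('pics/c8.png',cv2.resize(w['color'][100:300,180:460,::-1],(784,560),interpolation=cv2.INTER_CUBIC))
```

```text
t 18.2 pos [600.3 -78.8 133.3] x [-0.003  1.    -0.003] y [ 0.005 -0.003 -1.   ] F [ 0.1 -0.4  0.4] w 49.9
tool shift mm [-3.9 43.3  1.9]
[([156, 183, 55, 58, 2697], [185.0, 210.7]), ([294, 184, 43, 58, 2431], [314.8, 212.8]), ([419, 186, 54, 58, 2634], [444.4, 214.3])]
[307. 197.]
[322. 197.]
[308. 218.]
[321. 218.]
```

View pics/c8.png

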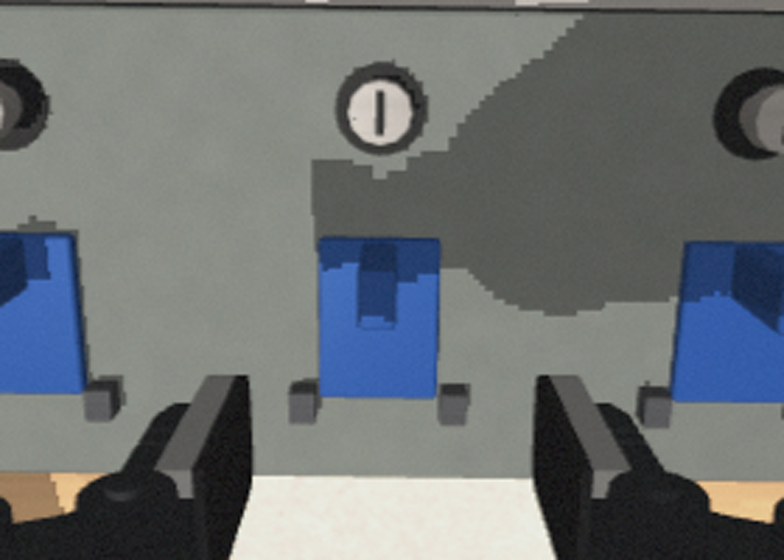

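Tab b's top spans about (308–322, to row 217), which matches the prediction within a pixel. Descending.

Request:
play_rows(
  series=[
    [-0.004,0.025,0.002,0.003,0,0,0.05],
    [0,0.03,0,0,0,0,0.05],
    [0,0.012,0,0,0,0,0.05],
    [0,0,0,0,0,0,0.05],
  ],
)

```text
clock: 18.7
position: [597.7, -87.5, 65.7]
ee_rot: [0.503, 0.5, -0.499, -0.499]
contact_force: [-0.4, -0.8, -0.2]
gripper_width: 49.8
```

```bash
python3 -c "
from h import *
to((598.6,-82.6,43))"
```

```text
t 18.7 pos [597.7 -87.5  65.7] x [ 0.002  1.    -0.004] y [ 0.004 -0.004 -1.   ] F [-0.4 -0.8 -0.2] w 49.8
tool shift mm [ 5.  22.7 -0.8]
```

Request:
play_rows(
  series=[
    [0.004,0.008,0,0.002,0,0.003,0.05],
    [0,0.008,0,0,0,0,0.05],
    [0,0.006,0,0,0,0,0.05],
    [0,0,0,0,0,0,0.05],
  ],
)

```text
clock: 19.1
position: [599.6, -84.2, 44.8]
ee_rot: [0.504, 0.499, -0.499, -0.497]
contact_force: [0.1, -0.2, 0.8]
gripper_width: 50.0
```

```bash
python3 -c "
from h import *
to((598.6,-82.6,43))"
```

```text
t 19.1 pos [599.6 -84.2  44.8] x [ 0.003  1.    -0.007] y [ 0.007 -0.007 -1.   ] F [ 0.1 -0.2  0.8] w 50.0
tool shift mm [1.6 1.8 1. ]
```

Request:
play_rows(
  series=[
    [0.0016,0.001,0.001,0.005,0,-0.005,0.04],
    [0,0,0,0,0,0,0.02],
    [0,0,0,0,0,0,0.0],
    [0,0,0,0,0,0,0],
    [0,0,0,0,0,0,0],
    [0,0,0,0,0,0,0],
    [0,0,0,0,0,0,0],
  ],
)

```text
clock: 19.8
position: [599.4, -82.9, 44.9]
ee_rot: [0.502, 0.5, -0.499, -0.499]
contact_force: [0.6, -1.7, -0.4]
gripper_width: 9.1
```

Run:
```python
from h import *
s,M=pose();p0=s['position'];th=np.arange(0,1.0,.095)
a=np.arctan2(30,-42)-th;P=51.6*np.c_[np.cos(a),np.sin(a)];print(np.diff(P,axis=0).round(1))
```

```text
t 19.8 pos [599.4 -82.9  44.9] x [ 0.003  1.    -0.002] y [ 0.004 -0.002 -1.   ] F [ 0.6 -1.7 -0.4] w 9.1
[[3.  3.8]
 [3.4 3.5]
 [3.7 3.2]
 [4.  2.8]
 [4.2 2.4]
 [4.5 2. ]
 [4.6 1.6]
 [4.8 1.2]
 [4.9 0.7]
 [4.9 0.2]]
```

Request:
play_rows(
  series=[
    [0,-0.0038,-0.003,0,0,0,0],
    [0,-0.0035,-0.0034,0,0,0,0],
    [0,-0.0032,-0.0037,0,0,0,0],
    [0,-0.0028,-0.004,0,0,0,0],
  ],
)

```text
clock: 20.2
position: [600.0, -83.0, 47.8]
ee_rot: [-0.495, -0.49, 0.505, 0.51]
contact_force: [-5.3, -0.4, -10.7]
gripper_width: 8.6
```

```bash
cat >> h.py <<'E'
def arc(p0=(599.4,44.9)):
    s,M=pose();d=np.array([s['position'][0]-p0[0],s['position'][2]-p0[1]]);q=d+[-42,30]
    print('th',round(np.arctan2(30,-42)-np.arctan2(q[1],q[0]),3),'r',np.hypot(*q).round(1),'d',d.round(1))
E
python3 -c "
from h import *
arc()"
```

```text
t 20.2 pos [600.  -83.   47.8] x [ 0.008  1.    -0.   ] y [-0.03 -0.   -1.  ] F [ -5.3  -0.4 -10.7] w 8.6
th 0.052 r 52.9 d [0.6 2.9]
```

Request:
play_rows(
  series=[
    [0,-0.006,-0.007,-0.02,0,0,0],
    [0,-0.006,-0.007,-0.02,0,0,0],
  ],
)

```text
clock: 20.4
position: [610.7, -83.0, 56.4]
ee_rot: [0.502, 0.498, -0.498, -0.502]
contact_force: [-0.9, -1.5, -15.9]
gripper_width: 8.6
```

```bash
python3 -c "
from h import *
arc(); print(read_state()['wrist_torque'])"
```

```text
t 20.4 pos [610.7 -83.   56.4] x [ 0.01  1.   -0.  ] y [ 0. -0. -1.] F [ -0.9  -1.5 -15.9] w 8.6
th 0.314 r 51.6 d [11.3 11.5]
[-0.49894574  0.76880363  0.06479226]
```

Request:
play_rows(
  series=[
    [0,-0.005,-0.0075,-0.015,0,0,0],
    [0,-0.004,-0.008,-0.015,0,0,0],
  ],
)

```text
clock: 20.6
position: [623.8, -83.2, 64.0]
ee_rot: [0.509, 0.503, -0.491, -0.497]
contact_force: [-3.8, -0.9, -17.2]
gripper_width: 7.8
```

```bash
python3 -c "
from h import *
arc()"
```

```text
t 20.6 pos [623.8 -83.2  64. ] x [0.011 1.    0.   ] y [ 0.025 -0.    -1.   ] F [ -3.8  -0.9 -17.2] w 7.8
th 0.607 r 52.2 d [24.4 19.1]
```

Request:
play_rows(
  series=[
    [0,-0.002,-0.008,0.01,0,0,0],
    [0,-0.001,-0.008,0,0,0,0],
  ],
)

```text
clock: 20.8
position: [636.2, -83.3, 67.6]
ee_rot: [0.504, 0.499, -0.496, -0.501]
contact_force: [-8.9, -0.0, -10.1]
gripper_width: 8.5
```

```bash
python3 -c "
from h import *
arc()"
```

```text
t 20.8 pos [636.2 -83.3  67.6] x [0.012 1.    0.   ] y [ 0.006  0.    -1.   ] F [ -8.9  -0.  -10.1] w 8.5
th 0.852 r 53.0 d [36.8 22.7]
```

Request:
play_rows(
  series=[
    [0,0,-0.005,0,0,0,0],
    [0,0,-0.001,0,0,0,0],
    [0,0,0,0,0,0,0],
    [0,0,0,0,0,0,0],
    [0,0,0,0,0,0,0],
  ],
)

```text
clock: 21.3
position: [639.8, -83.3, 68.1]
ee_rot: [-0.503, -0.497, 0.496, 0.504]
contact_force: [-4.6, -1.6, -13.8]
gripper_width: 8.1
```

Run:
```python
from h import *
arc(); w=snap('wrist','w9');s=snap('side','s9');t=snap('top','t9')
print(blobs(s,(95,90,40),(125,255,255))[0]);print(blobs(t,(95,90,50),(125,255,255))[0],blobs(t,(22,100,60),(34,255,255))[0])
cv2.imwrite('pics/c9.png',np.hstack([cv2.resize(w['color'][60:360,100:500,::-1],(400,300)),cv2.resize(s['color'][150:270,250:410,::-1],(400,300),interpolation=cv2.INTER_CUBIC)]))
```

```text
t 21.3 pos [639.8 -83.3  68.1] x [0.013 1.    0.001] y [-0.     0.001 -1.   ] F [ -4.6  -1.6 -13.8] w 8.1
th 0.92 r 53.2 d [40.4 23.2]
[([298, 167, 22, 35, 319], [308.1, 183.2]), ([294, 212, 20, 18, 268], [304.5, 221.9]), ([187, 223, 21, 42, 152], [196.9, 244.2]), ([248, 316, 59, 63, 2278], [270.4, 346.8])]
[([274, 108, 49, 4, 137], [297.3, 109.3]), ([170, 162, 28, 41, 329], [186.1, 179.7]), ([305, 182, 10, 18, 139], [310.1, 189.8]), ([341, 184, 13, 10, 65], [347.7, 189.9]), ([378, 185, 12, 17, 190], [383.5, 192.5]), ([185, 194, 4, 8, 20], [186.6, 197.4])] [([278, 104, 41, 4, 96], [298.6, 105.5])]
```

View pics/c9.png

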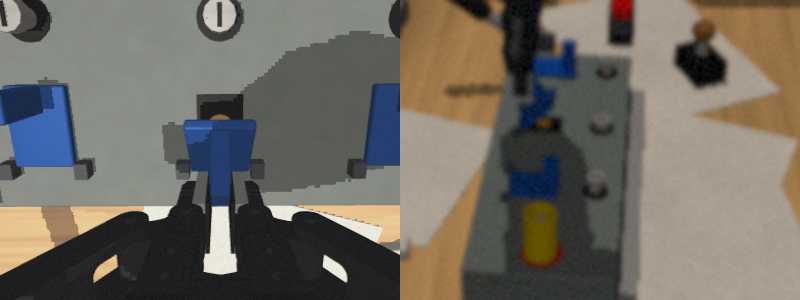

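```bash
python3 -c "
from h import *
arc(); print(job_done())"
```

```text
t 21.4 pos [639.8 -83.3  68.1] x [0.013 1.    0.001] y [-0.     0.001 -1.   ] F [ -3.5  -1.2 -13.8] w 8.4
th 0.92 r 53.2 d [40.4 23.2]
the job is handed in; nothing more can be done
None
```

The job is done and handed in at 21.4 s. The middle bolt (b) is the loose one, and its cap is held open so you can get at the nut.

- **Sleeve:** I pushed it down over the lock pin until it met the deck (28 N), then let go. Seen afterwards, its top ring was within a pixel of where a fully seated sleeve should be.
- **Bolts:** I tapped a, then b, then c. Bolt a stopped hard without moving, b gave at about 1.5 N and sank 8 mm to its stop, and c did not move. The tap peaks read 11 to 15 N, a little over the 5 to 10 N you suggested.
- **Cap b:** I hold it by its tab at about 0.92 rad of 1.1, worked out from the hand's path. The grip width is about 8 mm and it wasn't drifting. The last picture shows the opening under the cap, caps a and c shut and the sleeve seated.

**What disagreed:**
- The fingertips sit about 32 mm behind the reported tool point. My first try at the sleeve therefore closed at its rim, with no harm done. I corrected for that, and the bolt contacts confirmed the offset.
- The tab was stiff to pivot in the pads, so lifting the cap took about 15 to 17 N at the wrist.

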